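Clip, gauge and release a tram contact shoe

ROBOT

A 6-joint arm with a two-finger parallel gripper is mounted at the origin on the work surface. World frame = base frame: x ahead of the robot, y to its left, z up, the work surface at z = 0. Lengths are in m, angles in degrees, forces in N, time in s.
With the tool pointing down it reaches from about 0.4 to 0.825 m from the base axis. Payload 7 kg.
Tool frame: the origin (TCP) lies at the very end of the fingers, on their centre line; the grasp point (between the pads) lies 19 mm behind it (r.hold_point_z is the distance from the TCP to the grasp point, in m); z points along the fingers, y is the line along which they close (so a half turn about z gives the same grasp; the last joint's range is limited). The gripper opens to 88 mm and grips with 3 to 60 N. Pads are 19 mm wide; open, the fingers measure 130 mm over their backs; the gripper's body (78 mm by 193 mm) begins 47 mm behind the grasp point.
Start: joints at [-53.68, 20.546, 0.682, 0, -70.136, -16.507], TCP at [0.229, -0.635, 0.227] pointing down, gripper open.
Joint ranges: [-176.03, 176.03], [-82.01, 121.73], [-58.28, 71.71], [-173.87, 95.51], [-174.79, -0.11], [-173.66, 173.66]. Speed limits (degrees/s): [136.94, 136.94, 172.46, 180, 180, 180].

INTERFACE

Orientations are given as [roll, pitch, yaw] about the fixed x, y, z axes, in that order (R = Rz(yaw) Ry(pitch) Rx(roll)).
In Python, from plant import telemetry, vision, workorder, r gives the robot as it stands.
- The arm moves only by the tool move_arm, never from a script. Its argument "plan" is a list of rows, each a list of 7 numbers: the opening, from -1 (shut) to 1 (fully open), so that 0 is half open, then the shift along the world's x, y, z in m, then the turn, a rotation vector about the world's x, y, z in degrees. In form: [[fingers, dx, dy, dz, ax, ay, az], ...]. A call has 1 to 20 rows; each row shifts and turns the commanded pose from where the row before left it; what a row does not reach is not made up. A row lasts 1/8 s, in which the tool goes at most 62.5 mm and 10.7 degrees, less where a joint would pass 70% of its speed; a pose out of reach is approached as far as the arm can. A call is refused whole if a number of a shift passes 0.0625 or a number of a turn 10.7, either way. A call with a gripper value outside its range is refused whole. The fingers move at their own pace and stop on an object; "force" is the grip in N (left out, the last holds). Time passes only in rows, so rows that do not move let the fingers close. It gives the time, the measured TCP pose, the force, the opening and the grip force at its end, in the units of the state.
- telemetry.get_state(): the state, without advancing time (a new reading comes with each control period).
- vision.capture(name): name is "scene" or "side" or "wrist"; returns a dict with "img" (384x512x3 uint8, red, green, blue), "depth" (384x512 float32, m along the optical axis (not along the pixel's ray), 0 where there is no reading), "intrinsics" (3x3 intrinsics, pixels), "R" (3x3) and "t" (3): a world point X has camera coordinates R X + t. Camera axes: x right, y down, z forward; pixel columns grow to the right and rows downward; lengths in m; the calibration is good to about 2 mm. A picture is of the moment at which its call begins.
- workorder.close_job(): hands the job in; it is judged then, once.
The state is a dict: "time_s": time; "joints": joint angles; "qd": joint speeds; "joint_torque": joint torques, N m; "tcp_pos": TCP position; "eef_rot": TCP orientation; "contact_force": force on the tool from outside, world axes, zero at the start; "moment": the same for the moment, N m; "gripper_width": finger opening in m; "gripper_force": force on a finger pad.
Only numpy, scipy, OpenCV 4.12 (cv2) and the standard library are available. Lean on these libraries where they do the work, as an engineer would, in place of code of your own. Each camera call takes 0.05 s, during which the arm holds its last target. There are 200 camera calls.

TASK

Gauge the copper shoe lying in the nest: swing the spring clip round its pivot screw onto the shoe's edge and keep pushing until it holds the shoe firmly, with about 12 N, against the end stop, then, with the clip left on, push the sensor carriage along its slide by its post until the probe bears on the shoe with about 8 N (not over 15), hold it there for a full second, and let the carriage spring all the way back. After that swing the clip clear again so that none of it is over the nest, leaving the shoe lying in place against its stop. Never use more than 20 N on anything, and do not disturb the other parts on the counter.

Things in the scene. Friction and masses are not known exactly. Their poses are not given: they have to be found in the camera images.
- gauge: Fixed steel gauge, base plate 150 (x) by 330 (y) by 12 mm, turned by up to 20 degrees. Origin on the counter under the middle of the shoe's nest. Its axes: z up, +x to the end stop, +y to the pivot screw, -y to the dovetail slide (along y) with the sensor carriage. Nest floor 16 mm above the counter, from x = -58 to 58 mm; walls 24 mm high at y = +23 and -23 mm let the shoe slide only along x.
- pivot (a point): Pivot screw of the clip, at gauge x = -35, y = +75 mm: a point on the vertical pivot axis at the height of the top of the clip's arm, 39 mm above the counter (screw head up to 46 mm). The arm is 18 mm wide, reaches 104 mm from the pivot, underside 34 mm above the counter.
- clip (a joint): Clip angle, rad. 0: arm along gauge -x, clear of the nest. Grows anticlockwise seen from above; 1.571: arm along gauge -y, across the nest. Starts at 0 to 0.5, range -0.15 to 1.75, stays where left (friction 1 N at the post). The heel meets the shoe, fully on, at 1.49 to 1.63 depending on the stop; there the push passes to shoe and stop and rises steeply. None of it is over the nest below 1.0.
- clip_post (a point): Middle of the clip's upright round post, diameter 12 mm, on the arm's centre line 95 mm from the pivot, from the arm's top at 39 mm to 66 mm above the counter (this point: 52.5 mm). Push it sideways to swing the clip.
- toe (a point): Underside of the clip's sprung toe, 75 mm from the pivot, reaching 3 to 25 mm ahead of the arm's centre line (the way it swings on), lip turned up. It rests 2.5 mm lower than the shoe's top; pushed on the shoe's -x edge it first slides the shoe to the stop, then rides up on it (up to about 7 N at the post) and presses down with about 3 N.
- heel (a point): Heel pin under the clip's arm, 8 mm thick, rigid, 75 mm from the pivot; this point is on its leading side, on the arm's centre line, 21 mm above the counter. It comes against the shoe's -x edge once the toe is on the shoe: then the clip is fully on.
- stop: Steel end stop, fixed for this run, set anywhere within 8 mm along the gauge's x. 12 (x) by 34 (y) by 9 mm; origin at the middle of the lower edge of the face that the shoe comes against (facing the gauge's -x), 16 mm above the counter.
- shoe_mid (a point): Centre (half-way up) of the loose copper shoe, a sooty plain slab 70 (gauge x) by 44 (y) by 10 mm, 270 g, in the nest. It starts 4 to 17 mm short of the stop; when home it touches the stop, its centre 35 mm from the stop's face.
- carriage (a joint): Travel of the sensor carriage, m: 0 at rest, grows towards the shoe (gauge +y), at most 0.055. A spring pushes it back: 1.5 N at rest, 3.5 N at 40 mm. The probe meets the shoe after about 38 to 42 mm; from there the force rises steeply.
- carriage_post (a point): Middle of the upright round post on the carriage, diameter 14 mm, rising from the carriage's top at 34 mm to 64 mm above the counter; this point is at 49 mm. At rest it is at gauge x = +14, y = -125 mm.
- probe_tip (a point): End of the carriage's probe, a rod of 7 mm along the gauge's +y, 21 mm above the counter, 63 mm ahead (+y) of the carriage post. It meets the shoe's -y side.
- gauge_pin: Blue gauge pin, 55 mm tall, head 20 mm, standing on the counter beside the gauge; leave alone. Origin at its foot.
- pad0: Brass contact pad 50 by 30 by 9 mm on the counter; leave alone. Origin under its centre.
- pad1: Another brass pad like it; leave alone.
- driver: Screwdriver on the counter; leave alone.
- spanner: Spanner on the counter; leave alone.
- collar: Steel ring, 48 mm across, 18 mm high, on the counter; leave alone.
- mug: Mug, 80 mm across, 90 mm high, on the counter; leave alone.
Things that resemble listed ones, but are neither listed nor needed, are in the scene too. What is shaped like the part that bears shoe_mid but pink or turquoise is not meant.

How it is judged:
By the outcome, as a careful person would: the job done as asked, in the order asked, and still so for the second after the job is handed in, with the robot touching nothing.
It also fails if it takes over 67 s, if anything falls off the work surface, if the arm or the gripper's body presses on something with over 40 N, if the wrist force passes 120 N, or if a joint passes its speed limit or range.

## Working session

There is one attempt and no reset: what is moved stays moved. The work goes in short steps, Python scripts to look and compute and a tool call to move; the robot and the scene stay as the last step left them, time stands still between calls to the robot, and variables do not carry over. Pictures are saved under pics/ and viewed, at most 10 in all, crops included, and the job is handed in when it is done.

Besides the shell and the picture viewer there is one more tool, called by a JSON object that holds its "api" and its "payload", one argument or row to a line. move_arm: Moves the arm, as the interface text tells. Its arguments: {"type":"object","properties":{"plan":{"type":"array"},"force":{"type":"number"}},"required":["plan"]}

```bash
ls; mkdir -p pics
python3 - <<'E'
from plant import telemetry, vision, r
import cv2,numpy as np
s=telemetry.get_state();print(s)
for n in("scene","side"):
    c=vision.capture(n);cv2.imwrite(f"pics/{n}0.png",cv2.resize(c["img"][:,:,::-1],(800,600),interpolation=cv2.INTER_CUBIC))
    np.savez(f"{n}0.npz",**c);print(n,c["intrinsics"],-c["R"].T@c["t"])
E
```

```text
pics
{'time_s': 0.0, 'joints': array([-5.36812047e+01,  2.05933372e+01,  6.33040276e-01, -2.05937445e-02,
       -7.01362958e+01, -1.65060080e+01]), 'qd': array([-0.01344596, -0.0083094 , -0.02120672, -0.05347008,  0.00176275,
       -0.00487836]), 'joint_torque': array([-1.57304956e-03, -5.82706189e+01,  2.93056744e+01,  6.99699908e+00,
        6.69073634e-03, -1.86061334e-04]), 'tcp_pos': array([ 0.22858484, -0.63458559,  0.22559417]), 'eef_rot': array([ 1.79901887e+02, -8.88488908e-03, -1.60194219e+02]), 'contact_force': array([-0.46158339, -0.10284348, -0.39366814]), 'moment': array([-0.02281113,  0.01575158,  0.02193618]), 'gripper_force': 0.0, 'gripper_width': 0.08769826709304113}
scene [[466.14547015   0.         261.7637563 ]
 [  0.         466.14547015 190.97534589]
 [  0.           0.           1.        ]] [ 1.25230621 -0.4149087   1.0414103 ]
side [[356.8816599    0.         253.45664053]
 [  0.         356.8816599  189.68904105]
 [  0.           0.           1.        ]] [0.27184439 0.53351136 0.7430492 ]
```

View pics/scene0.png

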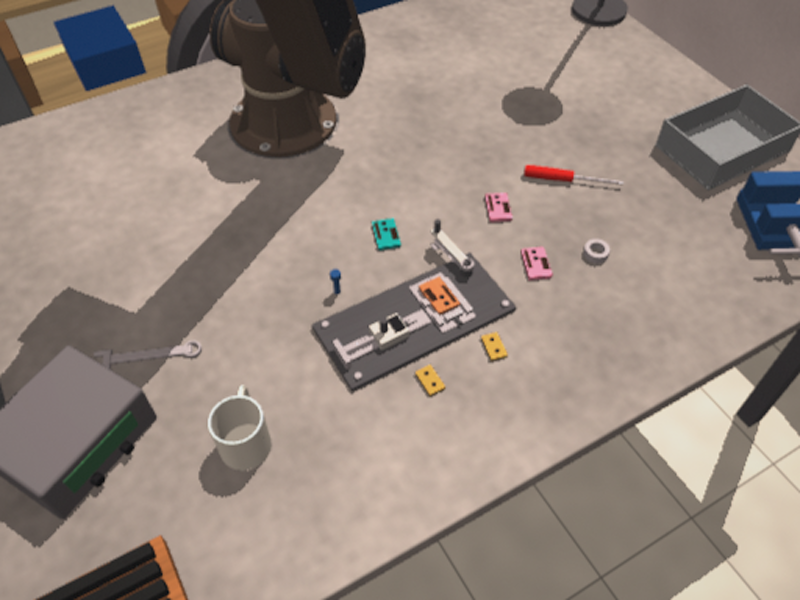

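View pics/side0.png

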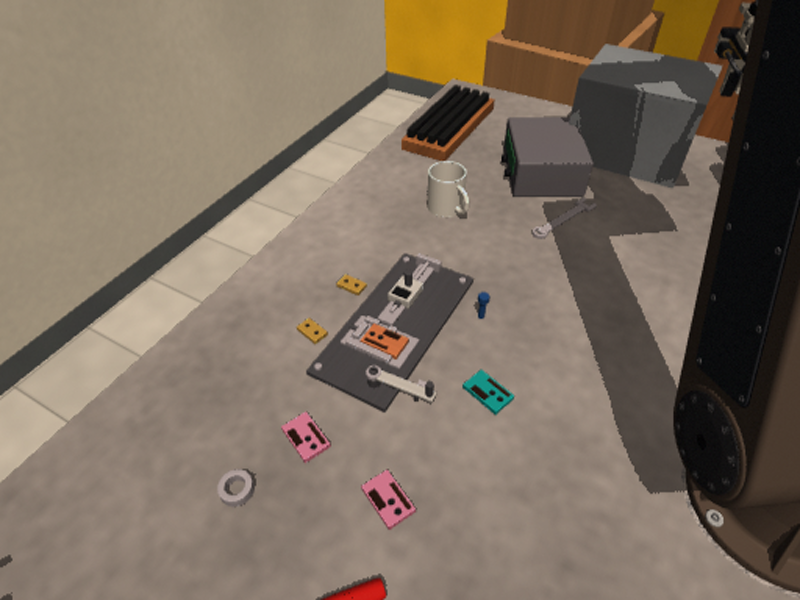

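The scene shows the gauge plate with corners at about (313,328), (478,254), (516,308) and (353,388), the pivot screw at (467,262), the clip post at (437,228), the shoe at (440,295) and the carriage post at (395,322). The side view agrees: pivot (374,374), clip post (430,388), carriage post (408,280).

```bash
cat > h.py <<'E'
import numpy as np,cv2
def load(n): return dict(np.load(n))
def ray(c,u,v,z):
    d=c["R"].T@np.linalg.solve(c["intrinsics"],[u,v,1.]);o=-c["R"].T@c["t"]
    return o+d*(z-o[2])/d[2]
def cloud(c):
    v,u=np.mgrid[:384,:512];Z=c["depth"]
    P=np.stack([u,v,np.ones_like(u)],-1)@np.linalg.inv(c["intrinsics"]).T*Z[...,None]
    return (P-c["t"])@c["R"]
def tri(c1,p1,c2,p2):
    P=[c["intrinsics"]@np.c_[c["R"],c["t"]] for c in(c1,c2)]
    X=cv2.triangulatePoints(P[0],P[1],np.float64(p1).reshape(2,1),np.float64(p2).reshape(2,1));return(X[:3]/X[3])[:,0]
E
python3 - <<'E'
from h import *
for n,px in(("scene",{"piv":(467,262,.046),"cpost":(437,224,.066),"kpost":(402,318,.064)}),("side",{"piv":(374,372,.046),"cpost":(430,386,.066),"kpost":(408,278,.064)})):
    c=load(n+"0.npz");k=.64
    for a,(u,v,z) in px.items(): print(n,a,ray(c,u*k,v*k,z).round(4))
    P=cloud(c);hsv=cv2.cvtColor(c["img"],cv2.COLOR_RGB2HSV);g=hsv[...,2]
    roi=np.zeros(g.shape,np.uint8)
    x0,y0,x1,y1=[int(t*k) for t in((300,240,530,400) if n=="scene" else (295,245,485,420))];roi[y0:y1,x0:x1]=1
    m=((g<90)&(hsv[...,1]<70)&(roi>0)&(abs(P[...,2]-.012)<.006)).astype(np.uint8)
    num,l,st,_=cv2.connectedComponentsWithStats(m);i=1+st[1:,4].argmax()
    xy=P[l==i][:,:2];print(n,st[i],P[l==i][:,2].mean(),cv2.minAreaRect((xy*1000).astype(np.float32)))
    m=((hsv[...,0]<14)&(hsv[...,1]>150)&(roi>0)&(P[...,2]>.018))
    q=P[m];print("shoe",m.sum(),np.median(q,0),cv2.minAreaRect((q[:,:2]*1000).astype(np.float32)))
E
```

```text
scene piv [0.5763 0.107  0.046 ]
scene cpost [0.4858 0.0988 0.066 ]
scene kpost [ 0.6368 -0.0622  0.064 ]
scene [200 197 130  53 293] 0.011242215231480517 ((672.1830444335938, -49.26924133300781), (355.9189147949219, 130.432861328125), 66.65804290771484)
shoe 246 [0.60580615 0.0318407  0.02776801] ((919.8245849609375, -166.68482971191406), (66.66744995117188, 827.1590576171875), 57.86371612548828)
side piv [0.5685 0.1142 0.046 ]
side cpost [0.4755 0.1075 0.066 ]
side kpost [ 0.615 -0.076  0.064]
side [ 196  163  107  100 3134] 0.01039900703418007 ((608.82958984375, -19.952255249023438), (150.60472106933594, 329.5941162109375), 0.5160418152809143)
shoe 328 [0.59617465 0.03799609 0.02441285] ((431.68743896484375, 258.53118896484375), (75.38008117675781, 631.6433715820312), 36.974456787109375)
```

{"api": "move_arm", "payload": {
  "plan": [
    [-1,0.027,0.052,0.006,0,0,5.8],
    [-1,0.027,0.052,0.006,0,0,5.8],
    [-1,0.027,0.052,0.006,0,0,5.8],
    [-1,0.027,0.052,0.006,0,0,5.8],
    [-1,0.027,0.052,0.006,0,0,5.8],
    [-1,0.027,0.052,0.006,0,0,5.8],
    [-1,0.027,0.052,0.006,0,0,5.8],
    [-1,0.027,0.052,0.006,0,0,5.8],
    [-1,0.027,0.052,0.006,0,0,5.8],
    [-1,0.027,0.052,0.006,0,0,5.8],
    [-1,0.027,0.052,0.006,0,0,5.8],
    [-1,0.027,0.052,0.006,0,0,6],
    [-1,0,0,0,0,0,0],
    [-1,0,0,0,0,0,0]
  ]
}}

```text
time_s: 1.85
tcp_pos: [0.5524, -0.0109, 0.298]
eef_rot: [179.9, -0.0, -90.4]
contact_force: [-0.6, -0.5, -0.8]
gripper_width: 0.0004
gripper_force: 0.0
```

Run:
```python
from plant import telemetry, vision, r
import cv2,numpy as np
s=telemetry.get_state();print(s['time_s'],s['joints'],s['tcp_pos'],s['eef_rot'],s['contact_force'])
c=vision.capture("wrist");cv2.imwrite("pics/w1.png",cv2.resize(c["img"][:,:,::-1],(800,600),interpolation=cv2.INTER_CUBIC))
np.savez("w1.npz",**c);print(c["intrinsics"],-c["R"].T@c["t"],c["R"])
```

```text
1.85 [ 1.91792722e+01  6.76847721e+00 -8.25599190e+00 -1.04199861e-02
 -7.50518596e+01 -1.95508026e+01] [ 0.55237234 -0.01086872  0.29795306] [ 1.79924704e+02 -1.60593480e-02 -9.03742144e+01] [-0.64932298 -0.48142775 -0.76422654]
[[289.99582205   0.         252.32668   ]
 [  0.         289.99582205 197.6107488 ]
 [  0.           0.           1.        ]] [ 0.55223487 -0.07766315  0.4563523 ] [[-9.99982094e-01  5.91233316e-03  9.25709244e-04]
 [ 5.95662572e-03  9.68489705e-01  2.48982347e-01]
 [ 5.75526714e-04  2.48983403e-01 -9.68507581e-01]]
```

View pics/w1.png

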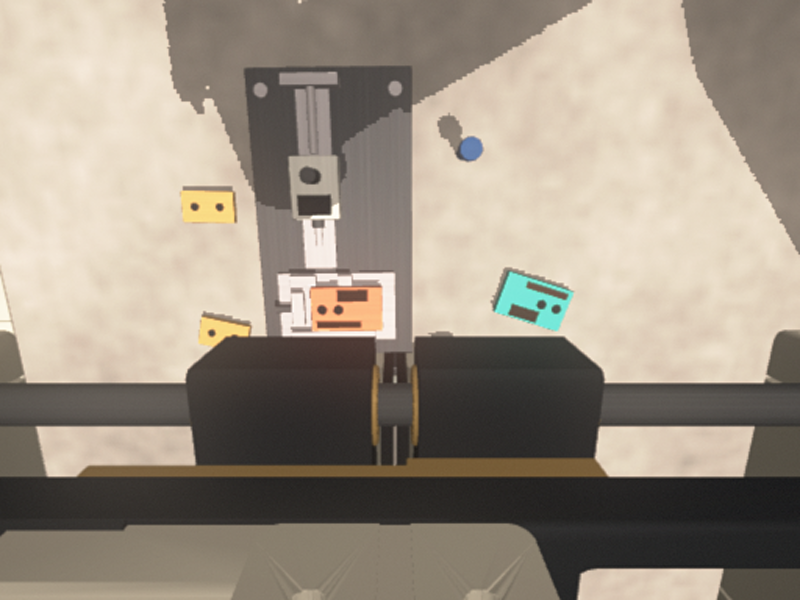

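The wrist view looks along -y with world x to the left. It shows the carriage post top at (310,175), the shoe at (311–382, 286–332), the stop left of it at about (298,310), and the plate's top corners at (245,68) and (411,66). The fingers hide the clip, so I'll step +y to see it.

{"api": "move_arm", "payload": {
  "plan": [
    [-1,-0.005,0.05,0,0,0,0],
    [-1,-0.005,0.05,0,0,0,0],
    [-1,-0.005,0.05,0,0,0,0],
    [-1,-0.005,0.05,0,0,0,0],
    [-1,0,0,0,0,0,0],
    [-1,0,0,0,0,0,0]
  ]
}}

```text
time_s: 2.65
tcp_pos: [0.5326, 0.1879, 0.2986]
eef_rot: [180.0, -0.0, -90.4]
contact_force: [-0.6, -0.7, -1.3]
gripper_width: 0.0007
gripper_force: 0.0
```

Run:
```python
from plant import telemetry, vision, r
import cv2,numpy as np
from h import *
s=telemetry.get_state();print(s['time_s'],s['joints'],s['tcp_pos'],s['contact_force'])
c=vision.capture("wrist");cv2.imwrite("pics/w2.png",cv2.resize(c["img"][:,:,::-1],(800,600),interpolation=cv2.INTER_CUBIC))
np.savez("w2.npz",**c);k=.64
c=load("w1.npz")
for n,u,v,z in(("bolt",260,90,.013),("bolt",395,88,.013),("cor",245,68,.012),("cor",411,66,.012),("edge",411,330,.012),("edgeL",265,330,.012),("kpost",310,175,.064),("shoe+x",311,310,.026),("shoe-x",382,308,.026)):
    print(n,ray(c,u*k,v*k,z).round(4))
```

```text
2.65 [ 3.92876236e+01  7.92702363e+00 -6.82281460e+00  3.30610361e-03
 -7.52650997e+01 -3.97275371e+01] [0.53259628 0.18789469 0.29858895] [-0.5894435  -0.73668136 -1.30146186]
bolt [ 0.6719 -0.1674  0.013 ]
bolt [ 0.5506 -0.1683  0.013 ]
cor [ 0.6841 -0.1856  0.012 ]
cor [ 0.5363 -0.1864  0.012 ]
edge [0.5355 0.0591 0.012 ]
edgeL [0.6851 0.0582 0.012 ]
kpost [ 0.6218 -0.092   0.064 ]
shoe+x [0.6342 0.0337 0.026 ]
shoe-x [0.5645 0.0321 0.026 ]
```

View pics/w2.png

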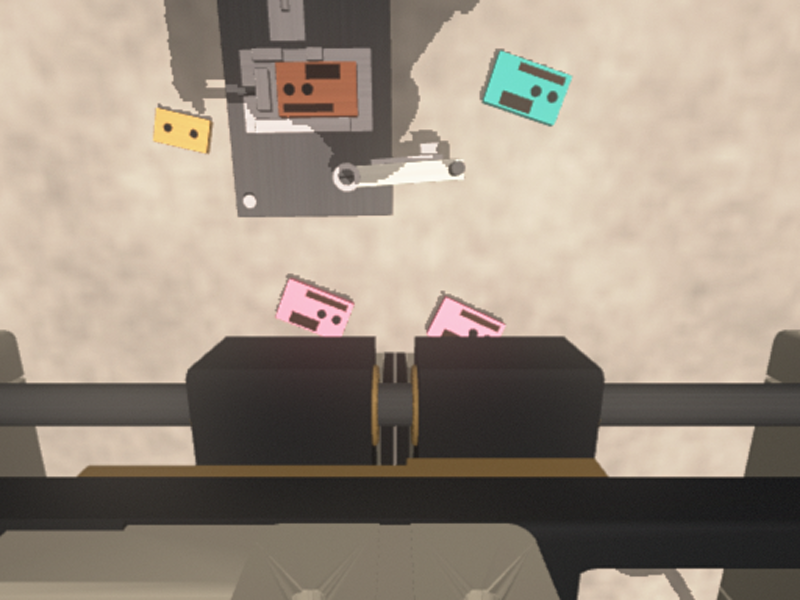

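It shows the pivot screw at (346,177), the clip post top at (457,168), the shoe at (277–357, 62–117), the stop at (262,88), and the plate's +y edge at v≈216 (u 237–392).

Run:
```python
from h import *
c=load("w2.npz");k=.64
for n,u,v,z in(("piv",346,177,.046),("cposttop",457,168,.066),("cor",237,216,.012),("cor",392,215,.012),("wall+y",300,127,.024),("shoe+x",277,90,.026),("shoe-x",357,90,.026),("stop-x face top",270,90,.025),("shoe y",320,62,.026),("shoe y",320,117,.026)):
    print(n,ray(c,u*k,v*k,z).round(4))
```

```text
piv [0.5743 0.108  0.046 ]
cposttop [0.4804 0.1021 0.066 ]
cor [0.684  0.1422 0.012 ]
cor [0.5346 0.1423 0.012 ]
wall+y [0.6162 0.064  0.024 ]
shoe+x [0.6341 0.0339 0.026 ]
shoe-x [0.5643 0.0344 0.026 ]
stop-x face top [0.6405 0.0337 0.025 ]
shoe y [0.5955 0.012  0.026 ]
shoe y [0.5976 0.0561 0.026 ]
```

{"api": "move_arm", "payload": {
  "plan": [
    [-1,-0.027,-0.032,-0.03,0,0,2],
    [-1,-0.027,-0.032,-0.03,0,0,2],
    [-1,0,0,-0.05,0,0,0],
    [-1,0,0,-0.05,0,0,0],
    [-1,0,0,-0.05,0,0,0],
    [-1,0,0,-0.04,0,0,0],
    [-1,0,0,0,0,0,0],
    [-1,0,0,0,0,0,0]
  ]
}}

```text
time_s: 3.7
tcp_pos: [0.4798, 0.1247, 0.05]
eef_rot: [-179.9, 0.0, -86.4]
contact_force: [0.3, -0.4, -0.1]
gripper_width: 0.0003
gripper_force: 0.0
```

```bash
cat >> h.py <<'E'
def clip(th,d,rad=.095,piv=(.5743,.108)):
    return np.array(piv)+rad*np.array([-np.cos(th),-np.sin(th)])+d*np.array([np.sin(th),-np.cos(th)])
E
python3 - <<'E'
from h import *
from plant import telemetry
s=telemetry.get_state();print(s['tcp_pos'],s['eef_rot'],s['contact_force'])
p=clip(.063,-.0155);print(p)
for t in np.arange(.15,1.3,.0873):
    q=clip(t,-.0155);print(round(t,3),q.round(4),(q-p).round(4));p=q
E
```

```text
[0.47980114 0.12470235 0.05002575] [-1.79913086e+02  2.48501989e-02 -8.64290572e+01] [ 0.27477619 -0.38866427 -0.06511019]
[0.47851261 0.11748821]
0.15 [0.4781 0.1091] [-0.0005 -0.0084]
0.237 [0.4783 0.1007] [ 0.0003 -0.0084]
0.325 [0.4793 0.0924] [ 0.001  -0.0083]
0.412 [0.481  0.0842] [ 0.0017 -0.0082]
0.499 [0.4835 0.0761] [ 0.0024 -0.008 ]
0.587 [0.4866 0.0683] [ 0.0031 -0.0078]
0.674 [0.4904 0.0608] [ 0.0038 -0.0075]
0.761 [0.4948 0.0537] [ 0.0044 -0.0071]
0.848 [0.4999 0.047 ] [ 0.005  -0.0067]
0.936 [0.5055 0.0407] [ 0.0056 -0.0063]
1.023 [0.5116 0.035 ] [ 0.0061 -0.0057]
1.11 [0.5182 0.0298] [ 0.0066 -0.0052]
1.198 [0.5252 0.0252] [ 0.007  -0.0046]
1.285 [0.5326 0.0212] [ 0.0074 -0.004 ]
```

{"api": "move_arm", "payload": {
  "plan": [
    [-1,-0.0015,-0.007,-0.002,0,0,0],
    [-1,-0.0005,-0.0084,0,0,0,5],
    [-1,0.0003,-0.0084,0,0,0,5],
    [-1,0.001,-0.0083,0,0,0,5],
    [-1,0.0017,-0.0082,0,0,0,5],
    [-1,0.0024,-0.008,0,0,0,5],
    [-1,0.0031,-0.0078,0,0,0,5],
    [-1,0.0038,-0.0075,0,0,0,5],
    [-1,0.0044,-0.0071,0,0,0,5],
    [-1,0.005,-0.0067,0,0,0,5],
    [-1,0.0056,-0.0063,0,0,0,5],
    [-1,0.0061,-0.0057,0,0,0,5],
    [-1,0.0066,-0.0052,0,0,0,5],
    [-1,0,0,0,0,0,0]
  ]
}}

```text
time_s: 5.45
tcp_pos: [0.5174, 0.0301, 0.0477]
eef_rot: [-179.9, -0.1, -26.5]
contact_force: [-0.3, -0.3, 0.5]
gripper_width: 0.0009
gripper_force: 0.0
```

Run:
```python
from plant import telemetry, vision
import cv2,numpy as np
from h import *
s=telemetry.get_state();print(s['time_s'],s['tcp_pos'],s['eef_rot'],s['contact_force'])
for n in ("scene","side"):
    c=vision.capture(n);np.savez(n+"1.npz",**c)
    x0,y0,x1,y1=(190,130,350,250) if n=="scene" else (180,140,340,280)
    cv2.imwrite(f"pics/{n}1.png",cv2.resize(c["img"][y0:y1,x0:x1,::-1],None,fx=4,fy=4,interpolation=cv2.INTER_CUBIC))
p=clip(1.11,-.0155)
for t in np.arange(1.16,1.66,.05):
    q=clip(t,-.0155);print(round(t,3),q.round(4),(q-p).round(4));p=q
```

```text
5.45 [0.51741045 0.0300875  0.04769384] [-1.79908688e+02 -7.86139650e-02 -2.64603610e+01] [-0.34280461 -0.26075617  0.51028383]
1.16 [0.5222 0.0271] [ 0.004  -0.0027]
1.21 [0.5263 0.0246] [ 0.0041 -0.0025]
1.26 [0.5305 0.0223] [ 0.0042 -0.0023]
1.31 [0.5348 0.0202] [ 0.0043 -0.0021]
1.36 [0.5393 0.0183] [ 0.0044 -0.0019]
1.41 [0.5438 0.0167] [ 0.0045 -0.0016]
1.46 [0.5484 0.0153] [ 0.0046 -0.0014]
1.51 [0.5531 0.0141] [ 0.0047 -0.0012]
1.56 [0.5578 0.0132] [ 0.0047 -0.0009]
1.61 [0.5625 0.0125] [ 0.0048 -0.0007]
```

View pics/side1.png

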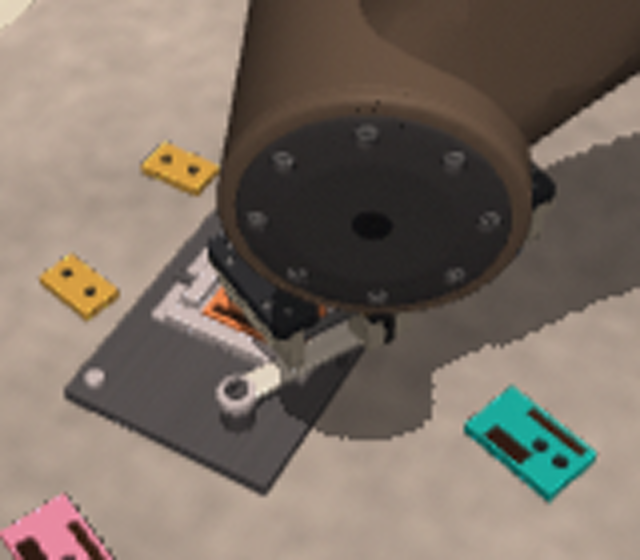

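The clip arm (pivot at 235,390 in the crop) is now swung out toward the nest and being pushed by the fingers. On to about 1.41 rad.

{"api": "move_arm", "payload": {
  "plan": [
    [-1,0.004,-0.0027,0,0,0,2.9],
    [-1,0.0041,-0.0025,0,0,0,2.9],
    [-1,0.0042,-0.0023,0,0,0,2.9],
    [-1,0.0043,-0.0021,0,0,0,2.9],
    [-1,0.0022,-0.001,0,0,0,1.4],
    [-1,0.0022,-0.0009,0,0,0,1.4]
  ]
}}

```text
time_s: 6.3
tcp_pos: [0.5374, 0.0187, 0.0467]
eef_rot: [180.0, 0.0, -12.0]
contact_force: [-3.6, -0.9, 1.4]
gripper_width: 0.0006
gripper_force: 1.4
```

{"api": "move_arm", "payload": {
  "plan": [
    [-1,0.0023,-0.0008,0,0,0,1.4],
    [-1,0.0022,-0.0008,0,0,0,1.4]
  ]
}}

```text
time_s: 6.55
tcp_pos: [0.5421, 0.017, 0.0465]
eef_rot: [180.0, 0.0, -9.1]
contact_force: [-2.7, -1.1, 2.9]
gripper_width: 0.0003
gripper_force: 1.6
```

{"api": "move_arm", "payload": {
  "plan": [
    [-1,0.0015,-0.0004,0,0,0,1],
    [-1,0.0015,-0.0004,0,0,0,1]
  ]
}}

```text
time_s: 6.8
tcp_pos: [0.5451, 0.0162, 0.0465]
eef_rot: [180.0, 0.0, -7.1]
contact_force: [-2.7, -3.2, 2.4]
gripper_width: 0.0006
gripper_force: 1.8
```

{"api": "move_arm", "payload": {
  "plan": [
    [-1,0.0016,-0.0003,0,0,0,0.9],
    [-1,0.0016,-0.0003,0,0,0,0.9]
  ]
}}

```text
time_s: 7.05
tcp_pos: [0.5482, 0.0155, 0.0464]
eef_rot: [180.0, 0.0, -5.3]
contact_force: [-2.8, -4.1, 2.3]
gripper_width: 0.0001
gripper_force: 2.2
```

{"api": "move_arm", "payload": {
  "plan": [
    [-1,0.0012,-0.0002,0,0,0,0.7],
    [-1,0.0012,-0.0002,0,0,0,0.7]
  ]
}}

```text
time_s: 7.3
tcp_pos: [0.5505, 0.0149, 0.0464]
eef_rot: [180.0, 0.0, -3.9]
contact_force: [-2.7, -5.0, 1.8]
gripper_width: 0.0006
gripper_force: 2.4
```

{"api": "move_arm", "payload": {
  "plan": [
    [-1,0.0008,-0.0002,0,0,0,0.5],
    [-1,0.0008,-0.0002,0,0,0,0.5]
  ]
}}

```text
time_s: 7.55
tcp_pos: [0.5522, 0.0146, 0.0464]
eef_rot: [180.0, 0.0, -3.0]
contact_force: [-3.4, -5.5, 2.2]
gripper_width: 0.0005
gripper_force: 2.4
```

The fingers build up a radial load, so I'll relieve it with a small -y shift.

{"api": "move_arm", "payload": {
  "plan": [
    [-1,0,-0.001,0,0,0,0],
    [-1,0,0,0,0,0,0]
  ]
}}

```text
time_s: 7.8
tcp_pos: [0.5527, 0.0142, 0.0465]
eef_rot: [-180.0, -0.0, -3.0]
contact_force: [-1.7, -1.0, -0.2]
gripper_width: 0.0005
gripper_force: 1.3
```

{"api": "move_arm", "payload": {
  "plan": [
    [-1,0.0005,-0.001,0.0005,0,0,0],
    [-1,0.0005,0,0,0,0,0]
  ]
}}

```text
time_s: 8.05
tcp_pos: [0.5536, 0.0134, 0.047]
eef_rot: [-180.0, -0.0, -3.0]
contact_force: [-2.8, 1.5, -0.5]
gripper_width: 0.0003
gripper_force: 1.2
```

{"api": "move_arm", "payload": {
  "plan": [
    [-1,0.0008,-0.0002,0,0,0,0.5],
    [-1,0.0008,-0.0002,0,0,0,0.5]
  ]
}}

```text
time_s: 8.3
tcp_pos: [0.5549, 0.013, 0.047]
eef_rot: [-180.0, 0.0, -1.9]
contact_force: [-4.5, 3.3, -0.7]
gripper_width: 0.0005
gripper_force: 2.0
```

{"api": "move_arm", "payload": {
  "plan": [
    [-1,0.0008,-0.0001,0,0,0,0.5],
    [-1,0.0008,-0.0001,0,0,0,0.5]
  ]
}}

```text
time_s: 8.55
tcp_pos: [0.5561, 0.0127, 0.0469]
eef_rot: [-180.0, 0.1, -1.0]
contact_force: [-7.0, 4.5, 2.5]
gripper_width: 0.0004
gripper_force: 3.5
```

{"api": "move_arm", "payload": {
  "plan": [
    [-1,0.0006,-0.0001,0,0,0,0.4],
    [-1,0.0006,-0.0001,0,0,0,0.4]
  ]
}}

```text
time_s: 8.8
tcp_pos: [0.5563, 0.0124, 0.0468]
eef_rot: [-180.0, 0.2, -0.2]
contact_force: [-10.6, 4.8, 4.6]
gripper_width: 0.0003
gripper_force: 5.3
```

{"api": "move_arm", "payload": {
  "plan": [
    [-1,0.0004,0.0008,0,0,0,0],
    [-1,0,0,0,0,0,0],
    [-1,0,0,0,0,0,0]
  ]
}}

```text
time_s: 9.18
tcp_pos: [0.5563, 0.0126, 0.0468]
eef_rot: [180.0, 0.2, -0.2]
contact_force: [-8.8, 1.9, 4.3]
gripper_width: 0.0005
gripper_force: 4.9
```

{"api": "move_arm", "payload": {
  "plan": [
    [-1,0.0008,0.0003,0.0003,0,0,0],
    [-1,0,0,0,0,0,0],
    [-1,0,0,0,0,0,0]
  ]
}}

```text
time_s: 9.55
tcp_pos: [0.5563, 0.0126, 0.0469]
eef_rot: [179.9, 0.3, -0.2]
contact_force: [-11.0, 2.6, 4.8]
gripper_width: 0.0002
gripper_force: 5.6
```

{"api": "move_arm", "payload": {
  "plan": [
    [-1,0.0005,0.0003,0.0003,0,0,0],
    [-1,0,0,0,0,0,0],
    [-1,0,0,0,0,0,0],
    [-1,0,0,0,0,0,0]
  ]
}}

```text
time_s: 10.05
tcp_pos: [0.5563, 0.0126, 0.0469]
eef_rot: [179.9, 0.3, -0.2]
contact_force: [-11.4, 0.6, 4.4]
gripper_width: 0.0005
gripper_force: 5.8
```

{"api": "move_arm", "payload": {
  "plan": [
    [-1,0.0004,0,0,0,0,0],
    [-1,0,0,0,0,0,0],
    [-1,0,0,0,0,0,0],
    [-1,0,0,0,0,0,0],
    [-1,0,0,0,0,0,0]
  ]
}}

```text
time_s: 10.68
tcp_pos: [0.5564, 0.0126, 0.0469]
eef_rot: [179.9, 0.4, -0.2]
contact_force: [-12.2, 0.8, 5.8]
gripper_width: 0.0006
gripper_force: 6.4
```

{"api": "move_arm", "payload": {
  "plan": [
    [-1,-0.003,0,0,0,0,0],
    [-1,-0.006,0,0,0,0,0],
    [-1,-0.009,0,0,0,0,0],
    [-1,0,0,0.05,0,0,0],
    [-1,0,0,0.05,0,0,0],
    [-1,0.0094,-0.0143,0,0,0,-10],
    [-1,0.0094,-0.0143,0,0,0,-10],
    [-1,0.0094,-0.0143,0,0,0,-10],
    [-1,0.0094,-0.0143,0,0,0,-10],
    [-1,0.0094,-0.0143,0,0,0,-10],
    [-1,0.0094,-0.0143,0,0,0,-10],
    [-1,0.0094,-0.0143,0,0,0,-10],
    [-1,0.0094,-0.0143,0,0,0,-10],
    [-1,0.0094,-0.0143,0,0,0,-10],
    [-1,0,0,0,0,0,0]
  ]
}}

```text
time_s: 12.55
tcp_pos: [0.627, -0.1157, 0.1477]
eef_rot: [-180.0, -0.0, -90.2]
contact_force: [-0.6, 0.5, -0.7]
gripper_width: 0.0003
gripper_force: 0.0
```

Run:
```python
from plant import telemetry, vision
import cv2,numpy as np
s=telemetry.get_state();print(s['time_s'],s['tcp_pos'],s['eef_rot'],s['contact_force'],s['joints'])
I=[]
for n in ("scene","side"):
    c=vision.capture(n);np.savez(n+"2.npz",**c)
    x0,y0,x1,y1=(240,150,340,240) if n=="scene" else (190,150,290,270)
    I.append(cv2.resize(c["img"][y0:y1,x0:x1,::-1],(400,int(4*(y1-y0))),interpolation=cv2.INTER_CUBIC))
h=max(i.shape[0] for i in I);cv2.imwrite("pics/s2.png",np.hstack([cv2.copyMakeBorder(i,0,h-i.shape[0],0,0,0) for i in I]))
```

```text
12.55 [ 0.62697411 -0.11566177  0.14765239] [-1.79955807e+02 -8.57489862e-03 -9.02326865e+01] [-0.57164283  0.46004081 -0.72158   ] [ 7.06450237e+00  2.03625608e+01 -1.04053149e+01  1.64387328e-02
 -5.91893795e+01 -7.30560025e+00]
```

View pics/s2.png

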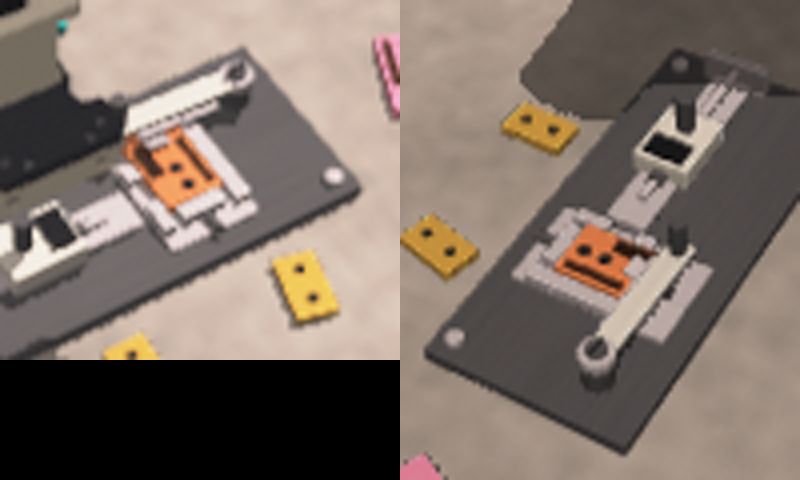

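Both crops show the clip lying across the nest with its arm along -y, the shoe under the toe at its +x end next to the stop, and the carriage at rest. Now the carriage.

{"api": "move_arm", "payload": {
  "plan": [
    [-1,-0.004,0,-0.04,0,0,0],
    [-1,0,0,-0.04,0,0,0],
    [-1,0,0,-0.02,0,0,0],
    [-1,0,0,0,0,0,0],
    [-1,0,0.004,0,0,0,0],
    [-1,0,0.004,0,0,0,0],
    [-1,0,0.004,0,0,0,0],
    [-1,0,0.004,0,0,0,0],
    [-1,0,0,0,0,0,0]
  ]
}}

```text
time_s: 13.78
tcp_pos: [0.6232, -0.0987, 0.0482]
eef_rot: [-179.9, 0.0, -90.2]
contact_force: [1.5, -1.7, 2.1]
gripper_width: 0.0005
gripper_force: 1.0
```

{"api": "move_arm", "payload": {
  "plan": [
    [-1,0,0.004,0,0,0,0],
    [-1,0,0.004,0,0,0,0],
    [-1,0,0.004,0,0,0,0],
    [-1,0,0.004,0,0,0,0],
    [-1,0,0.002,0,0,0,0]
  ]
}}

```text
time_s: 14.4
tcp_pos: [0.6229, -0.0807, 0.0478]
eef_rot: [-180.0, -0.0, -90.2]
contact_force: [2.7, -3.3, 3.2]
gripper_width: 0.0004
gripper_force: 2.1
```

{"api": "move_arm", "payload": {
  "plan": [
    [-1,0.0006,0.003,0,0,0,0],
    [-1,0,0.003,0,0,0,0],
    [-1,0,0.002,0,0,0,0]
  ]
}}

```text
time_s: 14.78
tcp_pos: [0.623, -0.0729, 0.0476]
eef_rot: [180.0, -0.0, -90.2]
contact_force: [2.1, -3.6, 3.2]
gripper_width: 0.0004
gripper_force: 2.1
```

{"api": "move_arm", "payload": {
  "plan": [
    [-1,0,0.001,0,0,0,0],
    [-1,0,0.0005,0,0,0,0]
  ]
}}

```text
time_s: 15.02
tcp_pos: [0.623, -0.0715, 0.0476]
eef_rot: [180.0, -0.0, -90.2]
contact_force: [1.3, -3.3, 2.6]
gripper_width: 0.0003
gripper_force: 2.0
```

{"api": "move_arm", "payload": {
  "plan": [
    [-1,0,0.0008,0,0,0,0],
    [-1,0,0.0005,0,0,0,0]
  ]
}}

```text
time_s: 15.28
tcp_pos: [0.623, -0.0703, 0.0476]
eef_rot: [180.0, -0.0, -90.2]
contact_force: [1.3, -4.5, 4.0]
gripper_width: 0.0001
gripper_force: 2.0
```

{"api": "move_arm", "payload": {
  "plan": [
    [-1,0,0.0006,0,0,0,0],
    [-1,0,0.0006,0,0,0,0]
  ]
}}

```text
time_s: 15.52
tcp_pos: [0.623, -0.0691, 0.0476]
eef_rot: [180.0, -0.0, -90.2]
contact_force: [2.0, -4.5, 2.7]
gripper_width: 0.0003
gripper_force: 2.6
```

{"api": "move_arm", "payload": {
  "plan": [
    [-1,0,0.0005,0,0,0,0],
    [-1,0,0.0003,0,0,0,0]
  ]
}}

```text
time_s: 15.78
tcp_pos: [0.623, -0.0688, 0.0477]
eef_rot: [180.0, -0.0, -90.2]
contact_force: [1.3, -8.7, 3.6]
gripper_width: 0.0003
gripper_force: 3.8
```

{"api": "move_arm", "payload": {
  "plan": [
    [-1,0,0.0005,0,0,0,0],
    [-1,0,0.0002,0,0,0,0]
  ]
}}

```text
time_s: 16.02
tcp_pos: [0.623, -0.0683, 0.0477]
eef_rot: [180.0, -0.1, -90.2]
contact_force: [1.0, -7.2, 3.0]
gripper_width: 0.0004
gripper_force: 4.0
```

{"api": "move_arm", "payload": {
  "plan": [
    [-1,0,0.0005,0,0,0,0],
    [-1,0,0.0002,0,0,0,0],
    [-1,0,0,0,0,0,0]
  ]
}}

```text
time_s: 16.4
tcp_pos: [0.623, -0.0678, 0.0477]
eef_rot: [180.0, -0.1, -90.2]
contact_force: [2.1, -8.3, 3.4]
gripper_width: 0.0005
gripper_force: 4.3
```

{"api": "move_arm", "payload": {
  "plan": [
    [-1,0,0.0004,0,0,0,0],
    [-1,0,0,0,0,0,0]
  ]
}}

```text
time_s: 16.65
tcp_pos: [0.623, -0.0677, 0.0477]
eef_rot: [180.0, -0.1, -90.2]
contact_force: [1.4, -10.5, 1.3]
gripper_width: 0.0006
gripper_force: 5.1
```

{"api": "move_arm", "payload": {
  "plan": [
    [-1,0,0.0004,0,0,0,0],
    [-1,0,0,0,0,0,0],
    [-1,0,0,0,0,0,0]
  ]
}}

```text
time_s: 17.02
tcp_pos: [0.623, -0.0676, 0.0477]
eef_rot: [180.0, -0.1, -90.2]
contact_force: [2.1, -12.5, 3.1]
gripper_width: 0.0003
gripper_force: 5.8
```

{"api": "move_arm", "payload": {
  "plan": [
    [-1,0,0,0,0,0,0],
    [-1,0,0,0,0,0,0],
    [-1,0,0,0,0,0,0],
    [-1,0,0,0,0,0,0],
    [-1,0,0,0,0,0,0]
  ]
}}

```text
time_s: 17.65
tcp_pos: [0.623, -0.0676, 0.0477]
eef_rot: [180.0, -0.1, -90.2]
contact_force: [2.4, -12.3, 1.9]
gripper_width: 0.0003
gripper_force: 5.8
```

{"api": "move_arm", "payload": {
  "plan": [
    [-1,0,0,0,0,0,0],
    [-1,0,0,0,0,0,0],
    [-1,0,0,0,0,0,0],
    [-1,0,0,0,0,0,0],
    [-1,0,0,0,0,0,0],
    [-1,0,0,0,0,0,0]
  ]
}}

```text
time_s: 18.4
tcp_pos: [0.623, -0.0676, 0.0477]
eef_rot: [180.0, -0.1, -90.2]
contact_force: [2.4, -12.4, 2.0]
gripper_width: 0.0003
gripper_force: 5.8
```

{"api": "move_arm", "payload": {
  "plan": [
    [-1,0,-0.002,0,0,0,0],
    [-1,0,-0.004,0,0,0,0],
    [-1,0,-0.005,0,0,0,0],
    [-1,0,-0.005,0,0,0,0],
    [-1,0,-0.005,0,0,0,0],
    [-1,0,-0.005,0,0,0,0],
    [-1,0,-0.005,0,0,0,0],
    [-1,0,-0.005,0,0,0,0],
    [-1,0,-0.005,0,0,0,0],
    [-1,0,-0.005,0,0,0,0],
    [-1,0,-0.005,0,0,0,0],
    [-1,0,-0.005,0,0,0,0],
    [-1,0,0,0,0,0,0],
    [-1,0,0,0,0,0,0]
  ]
}}

```text
time_s: 20.15
tcp_pos: [0.6231, -0.122, 0.0476]
eef_rot: [180.0, 0.0, -90.2]
contact_force: [0.3, 0.2, -0.8]
gripper_width: 0.0004
gripper_force: 0.0
```

{"api": "move_arm", "payload": {
  "plan": [
    [-1,0,0,0.05,0,0,0],
    [-1,0,0,0.05,0,0,0],
    [-1,-0.0033,0.0142,0,0,0,10],
    [-1,-0.0033,0.0142,0,0,0,10],
    [-1,-0.0033,0.0142,0,0,0,10],
    [-1,-0.0033,0.0142,0,0,0,10],
    [-1,-0.0033,0.0142,0,0,0,10],
    [-1,-0.0033,0.0142,0,0,0,10],
    [-1,-0.0033,0.0142,0,0,0,10],
    [-1,-0.0033,0.0142,0,0,0,10],
    [-1,-0.0033,0.0142,0,0,0,9],
    [-1,0,0,0,0,0,0],
    [-1,0,0,0,0,0,0]
  ]
}}

```text
time_s: 21.78
tcp_pos: [0.5935, 0.0057, 0.1477]
eef_rot: [180.0, -0.0, -1.3]
contact_force: [0.9, -0.6, 0.1]
gripper_width: 0.0007
gripper_force: 0.0
```

Run:
```python
from h import *
from plant import telemetry, vision
s=telemetry.get_state();print(s['time_s'],s['tcp_pos'],s['eef_rot'],s['contact_force'])
I=[]
for n in ("scene","side"):
    c=vision.capture(n);np.savez(n+"3.npz",**c)
    x0,y0,x1,y1=(190,150,340,260) if n=="scene" else (190,150,310,270)
    I.append(cv2.resize(c["img"][y0:y1,x0:x1,::-1],(400,int(400*(y1-y0)/(x1-x0))),interpolation=cv2.INTER_CUBIC))
h=max(i.shape[0] for i in I);cv2.imwrite("pics/s3.png",np.hstack([cv2.copyMakeBorder(i,0,h-i.shape[0],0,0,0) for i in I]))
p=clip(1.545,.0155,.104);print(p)
for t in list(np.arange(1.495,1.2,-.05))+list(np.arange(1.16,.2,-.0873)):
    q=clip(t,.0155,.104);print(round(t,3),q.round(4),(q-p).round(4));p=q
```

```text
21.775 [0.59348676 0.00571027 0.14770908] [ 1.79998051e+02 -1.71812135e-03 -1.32454881e+00] [ 0.91058352 -0.64484485  0.11866125]
[0.58711232 0.0036348 ]
1.495 [0.5819 0.0031] [-0.0052 -0.0005]
1.445 [0.5766 0.0029] [-0.0053 -0.0002]
1.395 [0.5714 0.0029] [-0.0053  0.    ]
1.345 [0.5661 0.0032] [-0.0052  0.0003]
1.295 [0.5609 0.0037] [-0.0052  0.0005]
1.245 [0.5557 0.0045] [-0.0052  0.0008]
1.16 [0.547  0.0065] [-0.0087  0.002 ]
1.073 [0.5382 0.0092] [-0.0087  0.0028]
0.985 [0.5298 0.0128] [-0.0085  0.0035]
0.898 [0.5216 0.017 ] [-0.0081  0.0042]
0.811 [0.5139 0.0219] [-0.0077  0.0049]
0.724 [0.5066 0.0275] [-0.0073  0.0056]
0.636 [0.4999 0.0337] [-0.0068  0.0062]
0.549 [0.4937 0.0405] [-0.0062  0.0068]
0.462 [0.4881 0.0478] [-0.0056  0.0073]
0.374 [0.4832 0.0555] [-0.0049  0.0077]
0.287 [0.4789 0.0637] [-0.0042  0.0081]
```

View pics/s3.png

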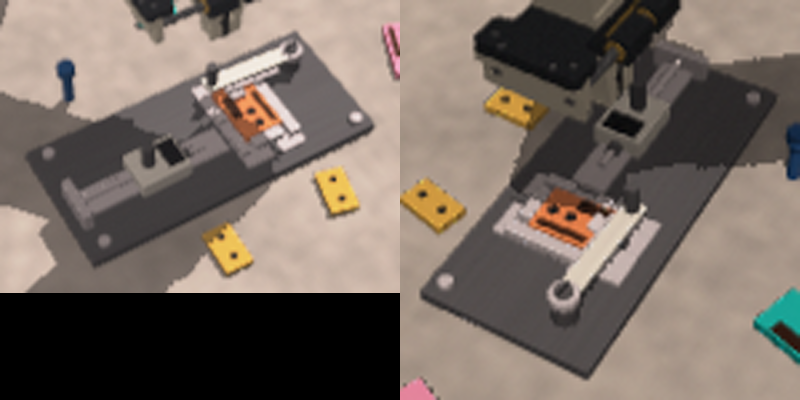

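The carriage is back at rest and the clip is still across the shoe. Now I'll descend ahead of the clip post and swing it off.

{"api": "move_arm", "payload": {
  "plan": [
    [-1,0,-0.002,-0.05,0,0,0],
    [-1,0,0,-0.03,0,0,0],
    [-1,0,0,-0.0167,0,0,0],
    [-1,0,0,0,0,0,0],
    [-1,-0.003,0,0,0,0,0],
    [-1,-0.003,0,0,0,0,0],
    [-1,-0.0026,-0.0003,0,0,0,-1.5],
    [-1,-0.0026,-0.0002,0,0,0,-1.4]
  ]
}}

```text
time_s: 22.88
tcp_pos: [0.5832, 0.0034, 0.052]
eef_rot: [-180.0, -0.1, -4.2]
contact_force: [3.0, -0.7, 1.5]
gripper_width: 0.0003
gripper_force: 1.2
```

{"api": "move_arm", "payload": {
  "plan": [
    [-1,-0.0027,-0.0001,0,0,0,-1.4],
    [-1,-0.0026,-0.0001,0,0,0,-1.4],
    [-1,-0.0027,0,0,0,0,-1.4],
    [-1,-0.0026,0,0,0,0,-1.4],
    [-1,-0.0026,0.0001,0,0,0,-1.4],
    [-1,-0.0026,0.0002,0,0,0,-1.4]
  ]
}}

```text
time_s: 23.62
tcp_pos: [0.5663, 0.0034, 0.0509]
eef_rot: [-180.0, 0.0, -12.6]
contact_force: [2.2, 1.0, 1.2]
gripper_width: 0.0008
gripper_force: 1.3
```

{"api": "move_arm", "payload": {
  "plan": [
    [-1,-0.0026,0.0002,0,0,0,-1.4],
    [-1,-0.0026,0.0003,0,0,0,-1.4],
    [-1,-0.0052,0.0008,0,0,0,-2.9],
    [-1,-0.0043,0.001,0,0,0,-2.5],
    [-1,-0.0044,0.001,0,0,0,-2.5]
  ]
}}

```text
time_s: 24.25
tcp_pos: [0.5465, 0.0065, 0.0506]
eef_rot: [180.0, 0.1, -23.3]
contact_force: [1.5, 0.3, -0.3]
gripper_width: 0.0007
gripper_force: 0.5
```

{"api": "move_arm", "payload": {
  "plan": [
    [-1,-0.0087,0.0028,0,0,0,-5],
    [-1,-0.0085,0.0035,0,0,0,-5],
    [-1,-0.0081,0.0042,0,0,0,-5],
    [-1,-0.0077,0.0049,0,0,0,-5],
    [-1,-0.0073,0.0056,0,0,0,-5],
    [-1,-0.0068,0.0062,0,0,0,-5],
    [-1,-0.0062,0.0068,0,0,0,-5],
    [-1,-0.0056,0.0073,0,0,0,-5],
    [-1,-0.0049,0.0077,0,0,0,-5],
    [-1,-0.0042,0.0081,0,0,0,-5],
    [-1,0,0,0,0,0,0]
  ]
}}

```text
time_s: 25.62
tcp_pos: [0.4783, 0.0636, 0.0507]
eef_rot: [179.9, -0.0, -73.2]
contact_force: [0.8, 0.5, 0.2]
gripper_width: -0.0001
gripper_force: 0.0
```

{"api": "move_arm", "payload": {
  "plan": [
    [-1,0.003,-0.008,0,0,0,0],
    [-1,0.004,-0.012,0,0,0,0],
    [-1,0,0,0.05,0,0,0],
    [-1,0,0,0.06,0,0,0],
    [-1,0,0,0.06,0,0,0],
    [-1,0.02,0.05,0.02,0,0,-2],
    [-1,0.02,0.05,0.02,0,0,-2],
    [-1,0.01,0.04,0.02,0,0,-2],
    [-1,0,0,0,0,0,0],
    [-1,0,0,0,0,0,0]
  ]
}}

```text
time_s: 26.88
tcp_pos: [0.5362, 0.1827, 0.2802]
eef_rot: [179.9, -0.0, -79.2]
contact_force: [-0.6, -0.2, -1.0]
gripper_width: 0.0002
gripper_force: 0.0
```

Run:
```python
from h import *
from plant import telemetry, vision
s=telemetry.get_state();print(s['time_s'],s['tcp_pos'],s['eef_rot'],s['contact_force'])
c=vision.capture("wrist");np.savez("w4.npz",**c);cv2.imwrite("pics/w4.png",cv2.resize(c["img"][:,:,::-1],(800,600),interpolation=cv2.INTER_CUBIC))
```

```text
26.875 [0.53619731 0.18274927 0.28018948] [ 1.79916470e+02 -2.53450542e-02 -7.91828637e+01] [-0.55883136 -0.15650361 -1.02679938]
```

View pics/w4.png

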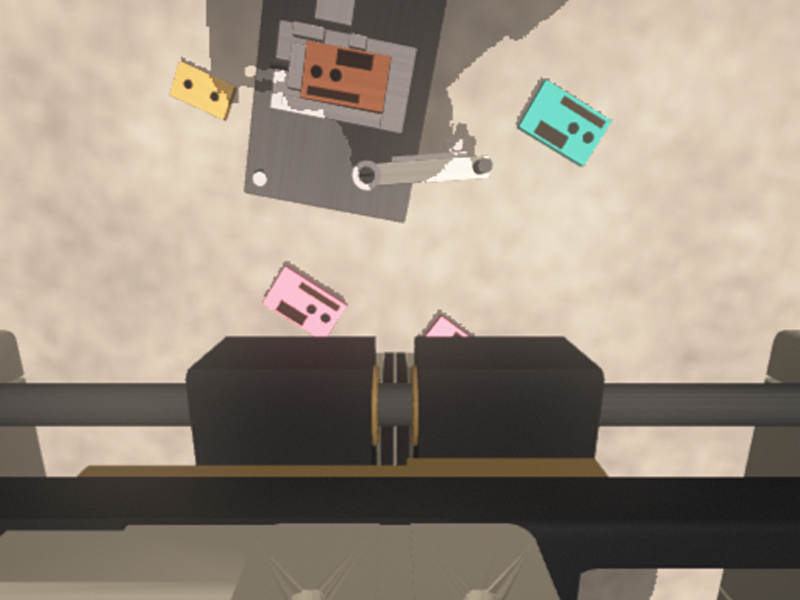

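The clip is clear of the nest (pivot 366,175, post 482,166). I'll check the gap at the shoe's +x edge (303,70) closely.

Run:
```python
from h import *
I=[]
for f,(x0,y0,x1,y1) in(("w4.npz",(165,5,275,95)),("w2.npz",(140,20,250,110))):
    c=load(f);I.append(cv2.resize(c["img"][y0:y1,x0:x1,::-1],(396,324),interpolation=cv2.INTER_NEAREST))
    hsv=cv2.cvtColor(c["img"],cv2.COLOR_RGB2HSV)
    m=((hsv[...,0]<14)&(hsv[...,1]>120));m[:,:160]=0;m[100:]=0;m[:,260:]=0
    m=cv2.morphologyEx(m.astype(np.uint8),cv2.MORPH_CLOSE,np.ones((7,7)))
    v,u=np.nonzero(m);q=np.array([ray(c,a,b,.026)[:2] for a,b in zip(u,v)])
    print(f,m.sum(),cv2.minAreaRect((q*1000).astype(np.float32)))
cv2.imwrite("pics/z4.png",np.hstack(I))
```

```text
w4.npz 1731 ((606.5975952148438, 33.297645568847656), (68.80866241455078, 43.750022888183594), 1.090274691581726)
w2.npz 1545 ((599.8667602539062, 33.051761627197266), (68.71696472167969, 43.644710540771484), 0.531668484210968)
```

View pics/z4.png

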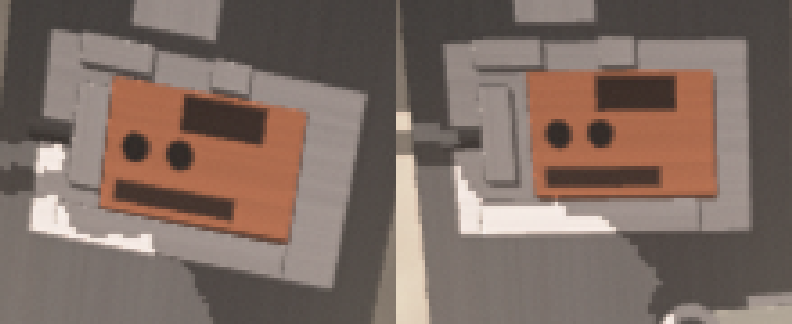

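In the left crop the shoe's +x edge now touches the stop. The right crop, from before, shows the earlier gap; the shoe has moved 6.7 mm. Handing in.

```bash
python3 -c "
from plant import workorder
print(workorder.close_job())"
```

```text
the job is handed in; nothing more can be done
None
```

The job is handed in: the clip held the shoe against the stop at about 12 N, the probe bore on it at about 8–9 N for over a second, the carriage sprang back, and the clip is swung clear with the shoe still against its stop.

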